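# Release the latched nail tray of a frame joiner with the release pin

### The arm

A 6-joint arm with a two-finger parallel gripper is mounted at the origin on a cart in front of the work surface, level with it; the furniture and walls round the work are solid. World frame = base frame: x ahead of the robot, y to its left, z up, the work surface at z = 0. Lengths are in m, angles in rad, forces in N, time in s.
With the tool pointing down it reaches from about 0.3 to 0.775 m from the base axis. Payload 14.6 kg.
Tool frame: the origin (TCP) lies midway between the tips of the shut fingers; the grasp point (between the pads) lies 19 mm behind it (ctrl.grip_depth is the distance from the TCP to the grasp point, in m); z points along the fingers, x is the direction in which the jaws open and shut, and the axes are right-handed (so a half turn about z gives the same grasp; the last joint's range is limited). The gripper opens to 94 mm and grips with 3 to 60 N. Pads are 16 mm wide; open, the fingers measure 119 mm over their backs; the gripper's body (75 mm by 177 mm) begins 78 mm behind the grasp point.
Start: joints at [-1.261, 0.3, 1.521, -0, 1.321, -0.067], TCP at [0.202, -0.511, 0.205] pointing down, gripper open.
Joint ranges: [-3.03, 3.03], [-0.79, 2.21], [0.23, 2.52], [-1.04, 4.18], [0, 3.07], [-2.55, 2.55]. Speed limits (rad/s): [2.22, 2.22, 2.57, 3.14, 3.14, 3.14].

### API

Orientations are given as [roll, pitch, yaw] about the fixed x, y, z axes, in that order (R = Rz(yaw) Ry(pitch) Rx(roll)).
In Python, from station import ctrl gives the robot as it stands.
- The arm moves only by the tool play_rows, never from a script. Its argument "steps" is a list that holds one entry, the list of rows, each a list of 7 numbers: the shift along the tool's x, y, z in cm, then the turn, a rotation vector about the tool's x, y, z in rad, then the opening, from 0 (shut) to 1 (fully open). In form: [[[x, y, z, ax, ay, az, hand], ...]]. A call has 1 to 20 rows; each row is the pose to reach, as a shift and turn from the pose measured when the call began, along the tool's axes at that moment; what a row does not reach only later rows make up. A row lasts 1/12 s, in which the tool goes at most 41.7 mm and 7.16 degrees, less where a joint would pass 70% of its speed; a pose out of reach is approached as far as the arm can. A call with a gripper value outside its range is refused whole. The fingers move at their own pace and stop on an object; "force" is the grip in N (left out, the last holds). Time passes only in rows, so rows that repeat a pose let the fingers close. It gives the time, the measured TCP pose, the force and the opening at its end, in the units of the state.
- ctrl.get_obs(): the state, without advancing time (a new reading comes with each control period).
- ctrl.camera(name): name is "scene" or "top" or "wrist"; returns a dict with "frame" (400x640x3 uint8, blue, green, red), "fovy" (degrees; the focal length in pixels is half the picture's height over the tangent of half this angle, whatever the lens; pixels are square), "cx", "cy" (the principal point, pixels), "world_to_cam" (4x4, takes a point from world to camera coordinates). Camera axes: x right, y up, looking along -z (the intrinsics and any distortion apply to the point x, -y, -z); pixel columns grow to the right and rows downward; lengths in m; the calibration is good to about 2 mm. A picture is of the moment at which its call begins. There is no depth.
- ctrl.hand_in(): hands the job in, once; it reports no verdict.
The state is a dict: "time_s": time; "qpos": joint angles; "joint_vel": joint speeds; "tau": joint torques, N m; "ee_pos": TCP position; "eef_rot": TCP orientation; "force": force on the tool from outside, world axes, zero at the start; "moment": the same for the moment, N m; "grip_width": finger opening in m.
Only numpy, scipy, OpenCV 4.12 (cv2) and the standard library are available. Lean on these libraries where they do the work, as an engineer would, in place of code of your own. Each camera call takes 0.05 s, during which the arm holds its last target. There are 200 camera calls.

### The job

Take the wooden-handled release pin from its stand and push it down through the narrow slot in the cover of the frame joiner's grey housing; feel along the slot for the hidden latch tab and press it gently, never with more than about 20 N, until the nail tray springs out of the front. Then draw the pin out and stand it back upright in the hole of its stand. Leave the tray where it stops, and the other things on the bench alone.

Things in the scene. Friction and masses are not known exactly. Their poses are not given: they have to be found in the camera images.
- housing: Grey painted steel box with a dark cover, screwed to the bench (cannot move): 142 x 94 mm (x, y), 66 mm high, with four 14 mm feet along its two y sides. Origin: centre of its underside; z up, -x is the front where the tray comes out. The slot in its cover is nearer its +y side.
- slot_mid (a point): Middle of the slot, level with the cover's top (housing x 0, y +22, z 66 mm); axes as the housing's. The slot is 76 mm long along x (-38 to +38 mm from here) and 11 mm wide in y; its upright sides go 14 mm down. Below is an open well with a hard floor 36 mm below the cover's top. A pin that misses the tab goes down beside it and frees nothing.
- well_floor (a point): Point on the well's hard floor right under the middle of the slot, 36 mm below the cover's top. The hidden latch tab stands somewhere over this floor on the slot's centre line, its middle anywhere from -20 to +20 mm along x from here (no reading tells where): a steel block 10 mm long in x, 16 mm wide in y, flat top 10 mm above the floor (26 mm below the cover's top), rigid sideways.
- tab_release (a point): Point under the middle of the slot at the height to which the tab's top must sink: about 9 mm under its rest height (35 mm below the cover's top). Pressed from above, the tab sinks on a spring, with 3 N at first, rising to 6 to 10 N with the latch's friction, then the tray is freed; a hard stop follows 2 mm lower. Let go, the tab springs back up and the tray stays out.
- tray_front (a point): Middle of the front face of the nail tray, an open steel tray 108 x 36 x 24 mm (x, y, z) with a 6 mm pull lip in front, loose in a channel of the housing. Latched, it is flush with the front: this point at x -70, y -21.5, z 18 mm from the housing's origin. Freed, a spring pushes it some 36 mm out toward the housing's -x. Axes as the housing's.
- pin_grip (a point): Centre of the release pin's handle, half-way up: square wooden handle 18 x 18 mm, 36 mm tall (z along the pin, up when it stands; x, y square to the handle's faces) on a round steel rod 8 mm thick with a ball end and a thin brass collar. Handle from 66 to 102 mm above the tip, this point 84 mm above the tip. 40 to 85 g.
- pin_tip (a point): The very end of the pin's rod, 84 mm below the handle's centre along the pin.
- stand: Light wood block 64 x 64 mm, 55 mm high, fixed to the bench, with one upright round hole 11 mm in diameter and 45 mm deep in the middle of its top. Origin: centre of its underside. The pin stands in the hole with its tip on the hole's bottom, 10 mm above the bench.
- masking_roll_mid (a point): Roll of masking tape lying flat, 94 mm across, 25 mm high; centre. To be left alone.
- clamp_mid (a point): Spring clamp lying flat, 70 x 120 x 24 mm; centre. To be left alone.
- moulding_mid (a point): Light wood corner sample of frame moulding lying flat, 160 x 160 x 22 mm; centre. To be left alone.
Mind the look-alikes: they are no part of the job. Of the things that look like the housing, the largest one is meant. There is more than one size of the part that bears pin_grip; the job needs the smaller.

How it is judged:
By the outcome, as a careful person would: the job done as asked, in the order asked, and still so for the second after the job is handed in, with the robot touching nothing.
It also fails if it takes over 69 s, if anything falls off the work surface, if the arm or the gripper's body presses on something with over 40 N, if the wrist force passes 120 N, or if a joint passes its speed limit or range.

## Working session

There is one attempt and no reset: what is moved stays moved. The work goes in short steps, Python scripts to look and compute and a tool call to move; the robot and the scene stay as the last step left them, time stands still between calls to the robot, and variables do not carry over. Pictures are saved under pics/ and viewed, about 8 in all and at most 12, crops included, and the job is handed in when it is done.

Besides the shell and the picture viewer there is one more tool, called after "Request:" as name(argument=value, ...) on one line, values as JSON. play_rows: Moves the arm, as the interface text tells. Its arguments: {"type":"object","properties":{"steps":{"type":"array"},"force":{"type":"number"}},"required":["steps"]}

```bash
mkdir -p pics; ls; cat > h.py <<'E'
from station import ctrl
import numpy as np, cv2
from scipy.spatial.transform import Rotation as R
def snap(cam,fn,crop=None,scale=1):
    c=ctrl.camera(cam); f=c["frame"]; np.savez(fn.replace('.png','.npz'),W=c["world_to_cam"],fovy=c["fovy"],cx=c["cx"],cy=c["cy"],f=f)
    if crop: x0,y0,x1,y1=crop; f=f[y0:y1,x0:x1]
    if scale!=1: f=cv2.resize(f,None,fx=scale,fy=scale,interpolation=cv2.INTER_CUBIC)
    cv2.imwrite(fn,f); return c
def ray(c,u,v,z):
    W=np.array(c["W"]); F=200/np.tan(np.radians(float(c["fovy"]))/2)
    d=W[:3,:3].T@np.array([(u-c["cx"])/F,-(v-c["cy"])/F,-1]); o=-W[:3,:3].T@W[:3,3]
    return o+d*(z-o[2])/d[2]
def proj(c,p):
    W=np.array(c["W"]); F=200/np.tan(np.radians(float(c["fovy"]))/2)
    q=W[:3,:3]@np.asarray(p)+W[:3,3]
    return np.array([c["cx"]+F*q[0]/-q[2], c["cy"]-F*q[1]/-q[2]])
def totool(dw):
    "world shift (m) -> tool axes cm"
    o=ctrl.get_obs(); return R.from_euler('xyz',o["eef_rot"]).inv().apply(dw)*100 if len(np.ravel(o["eef_rot"]))==3 else R.from_matrix(o["eef_rot"]).inv().apply(dw)*100
E
python3 - <<'E'
from h import *
for n in("top","scene"):
    c=snap(n,f"pics/{n}0.png"); print({k:v for k,v in c.items() if k!="frame"})
print(ctrl.get_obs(), ctrl.grip_depth)
E
```

```text
pics
{'fovy': 50.73119594895082, 'cx': 315.0720626812785, 'cy': 191.45676768851155, 'world_to_cam': array([[ 0.00753149, -0.99995146, -0.00635312, -0.13502859],
       [ 0.98773305,  0.0064482 ,  0.15601871, -0.60874168],
       [-0.15597017, -0.00745024,  0.98773367, -1.24779145],
       [ 0.        ,  0.        ,  0.        ,  1.        ]])}
{'fovy': 46.86113708004096, 'cx': 319.9404627132761, 'cy': 201.8569695181179, 'world_to_cam': array([[-0.85317022, -0.52155116,  0.00921768,  0.44939804],
       [ 0.29965292, -0.47556461,  0.82707099, -0.31498731],
       [-0.42697623,  0.70839444,  0.5620219 , -1.00740076],
       [ 0.        ,  0.        ,  0.        ,  1.        ]])}
{'time_s': 0.1, 'qpos': array([-1.26059592e+00,  3.00441887e-01,  1.52152195e+00, -4.54843164e-05,
        1.32075361e+00, -6.66180168e-02]), 'joint_vel': array([ 0.00069618, -0.00248087, -0.00181946, -0.00073546, -0.00128187,
        0.00140893]), 'tau': array([-3.31135161e-04, -5.32643545e+01, -3.53282082e+01,  7.08812289e-02,
        2.35169084e-02, -3.68366636e-05]), 'ee_pos': array([ 0.2022797 , -0.51117959,  0.20492738]), 'eef_rot': array([-3.14156174e+00,  1.12523458e-03, -1.19396660e+00]), 'force': array([ 0.84870853, -0.30411142,  1.04502891]), 'moment': array([ 0.04681462, -0.01609623,  0.03962499]), 'grip_width': 0.09400161832649867} 0.0188
```

View pics/top0.png

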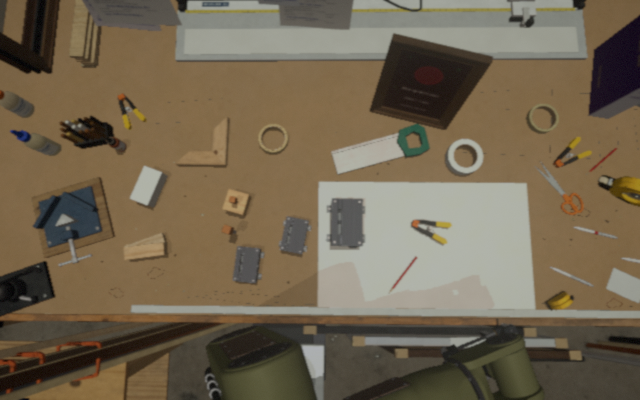

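View pics/scene0.png

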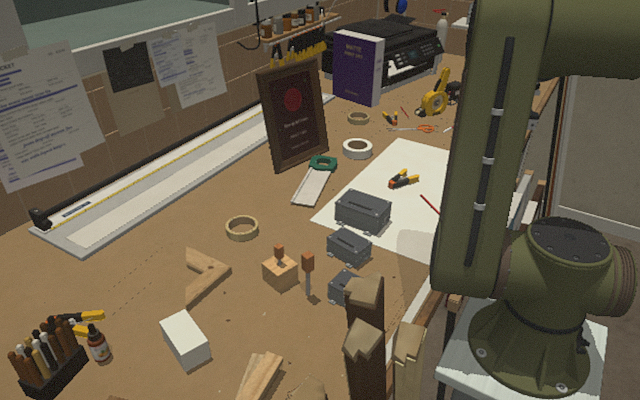

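```bash
python3 - <<'E'
import cv2
t=cv2.imread("pics/top0.png")[180:290,215:375]; s=cv2.imread("pics/scene0.png")[180:310,250:410]
a=cv2.resize(t,None,fx=5,fy=5,interpolation=2); b=cv2.resize(s,None,fx=5,fy=5,interpolation=2)
cv2.imwrite("pics/topc.png",a); cv2.imwrite("pics/scc.png",b[:600])
E
```

```text
(no output)
```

View pics/topc.png

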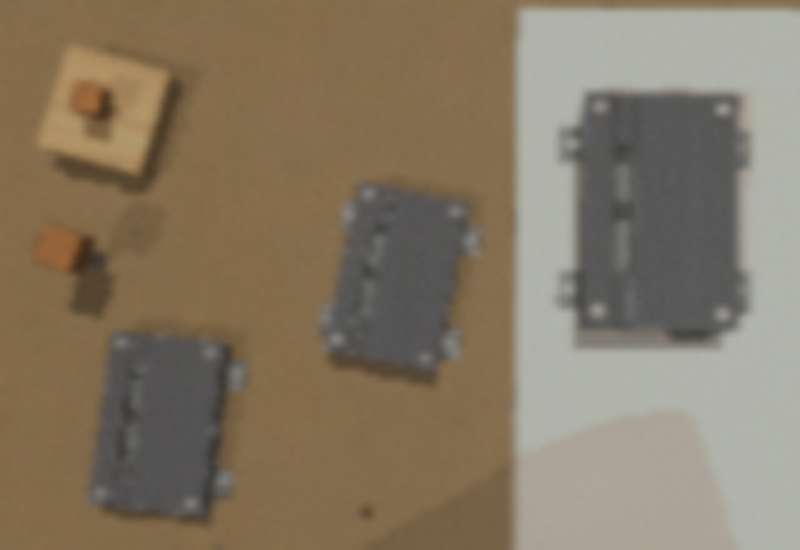

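View pics/scc.png

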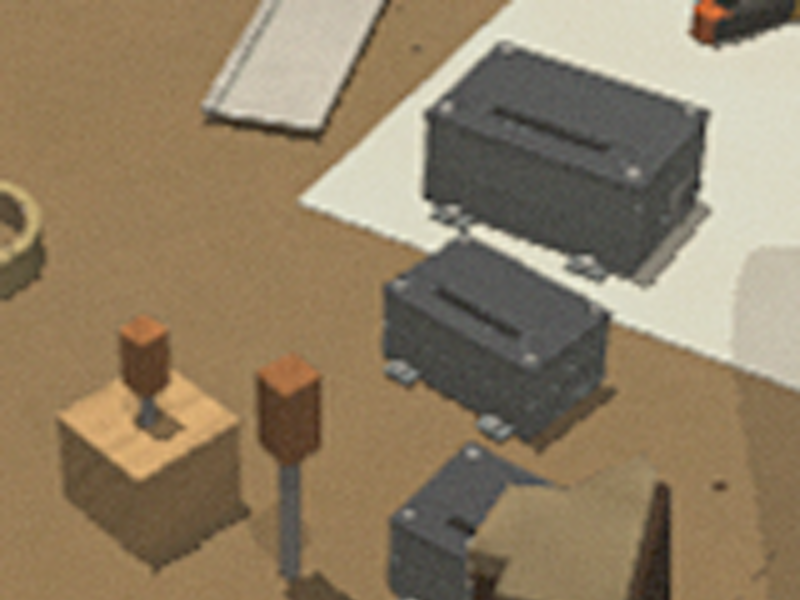

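```bash
python3 - <<'E'
from h import *
T=np.load("pics/top0.npz"); S=np.load("pics/scene0.npz")
t=lambda x,y,z:ray(T,215+(x+.5)/5-.5,180+(y+.5)/5-.5,z)
s=lambda x,y,z:ray(S,250+(x+.5)/5-.5,180+(y+.5)/5-.5,z)
st=np.array([t(*p,.055) for p in[(68,43),(172,70),(143,177),(38,148)]]);print("stand top",st.mean(0))
e=st[1]-st[0]; e2=st[3]-st[0]; print("edge angs",np.degrees(np.arctan2(e[1],e[0])),np.degrees(np.arctan2(e2[1],e2[0])),np.linalg.norm(e),np.linalg.norm(e2))
ss=np.array([s(*p,.055) for p in[(60,417),(145,480),(242,415),(160,362)]]);print("stand scene",ss.mean(0))
print("handle top",t(90,97,.112),"scene",s(144,333,.112))
print("handle corners",[t(*p,.112)for p in[(78,80),(107,86),(100,116),(70,110)]])
sc=np.array([t(*p,.066) for p in[(600,107),(723,109),(722,314),(598,311)]]);print("screws top",sc,sc.mean(0))
scs=np.array([s(*p,.066) for p in[(507,48),(693,109),(633,173),(447,107)]]);print("screws scene",scs,scs.mean(0))
print("slot top",t(622,140,.066),t(622,295,.066)," scene",s(497,108,.066),s(609,149,.066))
o=ctrl.get_obs();print(o["ee_pos"])
E
```

```text
stand top [0.57607775 0.11073432 0.055     ]
edge angs -104.23126441265183 166.38751544543723 0.06627112747256869 0.06659657215786585
stand scene [0.57382532 0.11339105 0.055     ]
handle top [0.57567502 0.10862811 0.112     ] scene [0.57310159 0.11705811 0.112     ]
handle corners [array([0.58562911, 0.11601184, 0.112     ]), array([0.58220842, 0.09895897, 0.112     ]), array([0.56456732, 0.10238398, 0.112     ]), array([0.56796706, 0.11998315, 0.112     ])]
screws top [[ 0.57799917 -0.18995525  0.066     ]
 [ 0.57727817 -0.26403177  0.066     ]
 [ 0.45457475 -0.26236183  0.066     ]
 [ 0.4558073  -0.18880623  0.066     ]] [ 0.51641485 -0.22628877  0.066     ]
screws scene [[ 0.5781962  -0.26422978  0.066     ]
 [ 0.45453902 -0.26397002  0.066     ]
 [ 0.45636553 -0.18702574  0.066     ]
 [ 0.57755462 -0.18891844  0.066     ]] [ 0.51666384 -0.226036    0.066     ]
slot top [ 0.55807233 -0.20318436  0.066     ] [ 0.4653611  -0.20306246  0.066     ]  scene [ 0.55226513 -0.20362129  0.066     ] [ 0.47820672 -0.20098385  0.066     ]
[ 0.2022797  -0.51117959  0.20492738]
```

```bash
python3 - <<'E'
from h import *
o=ctrl.get_obs();print(totool(np.array([.575,.111,.19])-o["ee_pos"]))
E
```

```text
[-44.1356277  -57.55144466   1.54418159]
```

Request:
play_rows(steps=[[[-22,-28.8,0.5,0,0,0.3,0.5],[-44.1,-57.6,1.5,0,0,0.59,0.5],[-44.1,-57.6,1.5,0,0,0.59,0.5],[-44.1,-57.6,1.5,0,0,0.59,0.5],[-44.1,-57.6,1.5,0,0,0.59,0.5],[-44.1,-57.6,1.5,0,0,0.59,0.5],[-44.1,-57.6,1.5,0,0,0.59,0.5],[-44.1,-57.6,1.5,0,0,0.59,0.5],[-44.1,-57.6,1.5,0,0,0.59,0.5],[-44.1,-57.6,1.5,0,0,0.59,0.5],[-44.1,-57.6,1.5,0,0,0.59,0.5],[-44.1,-57.6,1.5,0,0,0.59,0.5],[-44.1,-57.6,1.5,0,0,0.59,0.5],[-44.1,-57.6,1.5,0,0,0.59,0.5],[-44.1,-57.6,1.5,0,0,0.59,0.5],[-44.1,-57.6,1.5,0,0,0.59,0.5],[-44.1,-57.6,1.5,0,0,0.59,0.5],[-44.1,-57.6,1.5,0,0,0.59,0.5],[-44.1,-57.6,1.5,0,0,0.59,0.5],[-44.1,-57.6,1.5,0,0,0.59,0.5]]])

```text
time_s: 1.77
ee_pos: [0.5755, 0.1119, 0.1894]
eef_rot: [3.14, 0.0, -1.782]
force: [0.0, -0.2, -0.2]
grip_width: 0.0471
```

Request:
play_rows(steps=[[[0,0,0,0,0,0,0.5],[0,0,0,0,0,0,0.5],[0,0,0,0,0,0,0.5]]])

```text
time_s: 2.02
ee_pos: [0.5753, 0.111, 0.1896]
eef_rot: [3.14, 0.0, -1.783]
force: [-0.0, -0.1, -0.3]
grip_width: 0.0473
```

```bash
python3 - <<'E'
from h import *
snap("wrist","pics/w1.png"); o=ctrl.get_obs(); print(o["ee_pos"],o["eef_rot"],o["qpos"],o["time_s"],o["force"])
c=np.load("pics/w1.npz"); print(proj(c,[.575,.112,.112]),-c["W"][:3,:3].T@c["W"][:3,3])
E
```

```text
[0.57535711 0.11101661 0.18973135] [ 3.13992135e+00  3.42483522e-04 -1.78304362e+00] [1.27701496e-01 3.93282263e-01 1.43296772e+00 9.09334742e-04
 1.31680423e+00 1.91051569e+00] 2.0667 [ 0.07395592  0.82550066 -0.71985089]
[319.63610143 199.95821665] [0.64626462 0.09553151 0.36901669]
```

View pics/w1.png

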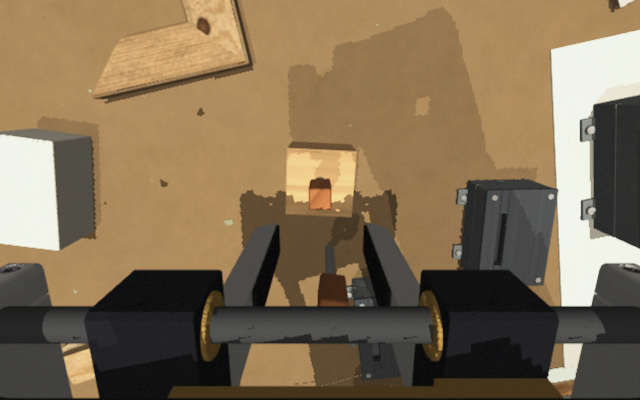

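Request:
play_rows(steps=[[[-0.1,0,2,0,0,0,0.5],[-0.1,0,4.5,0,0,0,0.5],[-0.1,0,7,0,0,0,0.5],[-0.1,0,9,0,0,0,0.5],[-0.1,0,10.5,0,0,0,0.5],[-0.1,0,11.2,0,0,0,0.5],[-0.1,0,11.5,0,0,0,0.5],[-0.1,0,11.5,0,0,0,0.5],[-0.1,0,11.5,0,0,0,0.1],[-0.1,0,11.5,0,0,0,0.1],[-0.1,0,11.5,0,0,0,0.1],[-0.1,0,11.5,0,0,0,0.1],[-0.1,0,11.5,0,0,0,0.1],[-0.1,0,11.5,0,0,0,0.1],[-0.1,0,11.5,0,0,0,0.1],[-0.1,0,11.5,0,0,0,0.1]]], force=35)

```text
time_s: 3.4
ee_pos: [0.5755, 0.1121, 0.0749]
eef_rot: [3.14, 0.0, -1.783]
force: [-0.4, -0.2, 2.4]
grip_width: 0.0175
```

Request:
play_rows(steps=[[[0,0,-1.5,0,0,0,0.1],[0,0,-4,0,0,0,0.1],[0,0,-7,0,0,0,0.1],[0,0,-10,0,0,0,0.1],[2,0,-10,0,0,0,0.1],[5,0,-10,0,0,0,0.1],[8.5,-0.3,-10,0,0,0,0.1],[12,-0.3,-10,0,0,0,0.1],[15.5,-0.5,-10,0,0,0,0.1],[19,-0.6,-10,0,0,0,0.1],[22.5,-0.7,-10,0,0,0,0.1],[26,-0.8,-10,0,0,0,0.1],[29,-0.9,-10,0,0,0,0.1],[31,-0.9,-10,0,0,0,0.1],[32.2,-0.9,-10,0,0,0,0.1],[32.2,-0.9,-10,0,0,0,0.1],[32.2,-0.9,-10,0,0,0,0.1],[32.2,-0.9,-9.5,0,0,0,0.1],[32.2,-0.9,-9,0,0,0,0.1],[32.2,-0.9,-9,0,0,0,0.1]]])

```text
time_s: 5.07
ee_pos: [0.5164, -0.2034, 0.1634]
eef_rot: [3.138, 0.001, -1.782]
force: [-0.0, -0.8, -1.3]
grip_width: 0.0175
```

```bash
python3 - <<'E'
from h import *
o=ctrl.get_obs(); print(o["ee_pos"],o["eef_rot"],o["qpos"],o["time_s"],o["force"],o["grip_width"])
a=snap("wrist","pics/w2.png"); b=snap("scene","pics/s2.png")
im=np.vstack([cv2.resize(a["frame"][80:280,220:420],None,fx=3,fy=3,interpolation=2)])
s=cv2.resize(b["frame"][150:290,310:443],None,fx=4.286,fy=4.286,interpolation=2)[:600]
W=np.load("pics/w2.npz");S=np.load("pics/s2.npz")
p=o["ee_pos"]; tip=p+[0,0,.0188-.084]
for n,q in dict(tip=tip,slot=[.5168,-.2042,.066],slotend=[.4788,-.2037,.066],slotend2=[.5548,-.2047,.066]).items(): print(n,(proj(W,q)-[220,80])*3, (proj(S,q)-[310,150])*4.286)
cv2.imwrite("pics/ws2.png",cv2.resize(np.hstack([im,s[:, :600]]),(0,0),fx=.66,fy=.66)); cv2.imwrite("pics/w2c.png",im);cv2.imwrite("pics/s2c.png",s)
E
```

```text
[ 0.51638509 -0.20343493  0.16342379] [ 3.13842386e+00  9.01412371e-04 -1.78167939e+00] [-4.41355837e-01  3.50002847e-01  1.55548455e+00  1.62546910e-04
  1.23939618e+00  1.34026898e+00] 5.0667 [-0.04714357 -0.83987677 -1.28738714] 0.017506086407212632
tip [302.81625158 371.36888102] [216.61112388 195.62120569]
slot [305.29911991 336.46088128] [213.78479894 234.74284649]
slotend [331.02781951 461.37868611] [264.16157237 252.33145897]
slotend2 [277.80220532 202.95805124] [164.6433606  217.58554051]
```

View pics/ws2.png

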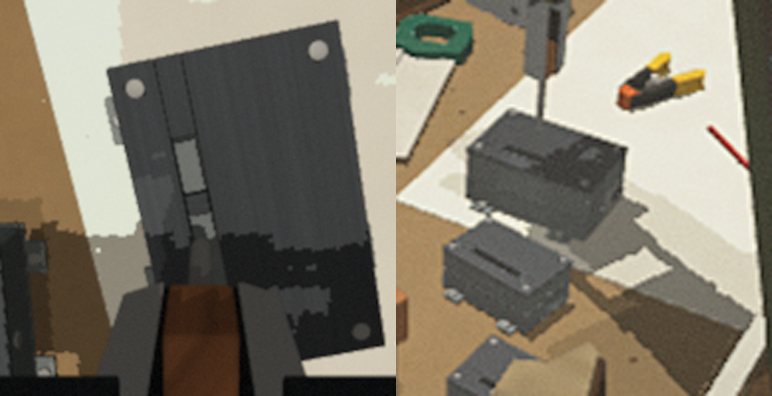

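```bash
python3 - <<'E'
from h import *
f=np.load("pics/w2.npz")["f"]; s=np.load("pics/s2.npz")["f"]
g=lambda x:(255*(x/255.)**.5).astype('uint8')
a=cv2.resize(g(f[110:230,270:350]),None,fx=5,fy=5,interpolation=2)
b=cv2.resize(g(s[170:250,325:405]),None,fx=5,fy=5,interpolation=2)
b=np.vstack([b,np.zeros((200,400,3),'uint8')])
cv2.imwrite("pics/z2.png",np.hstack([a,b]))
W=np.load("pics/w2.npz");S=np.load("pics/s2.npz")
for n,q in dict(tip=[.5164,-.2034,.0982],slot=[.5168,-.2042,.066],e1=[.4788,-.2037,.066],e2=[.5548,-.2047,.066]).items(): print(n,(proj(W,q)-[270,110])*5+2, (proj(S,q)-[325,170])*5+[402,2])
E
```

```text
tip [256.44451446 470.85586438] [579.64230758 130.26516698]
slot [260.83186652 412.76813546] [576.39897216 175.84839767]
e1 [303.71303252 620.96447684] [635.16795657 196.36707766]
e2 [215.00367553 190.26341873] [519.07111596 155.83287507]
```

View pics/z2.png

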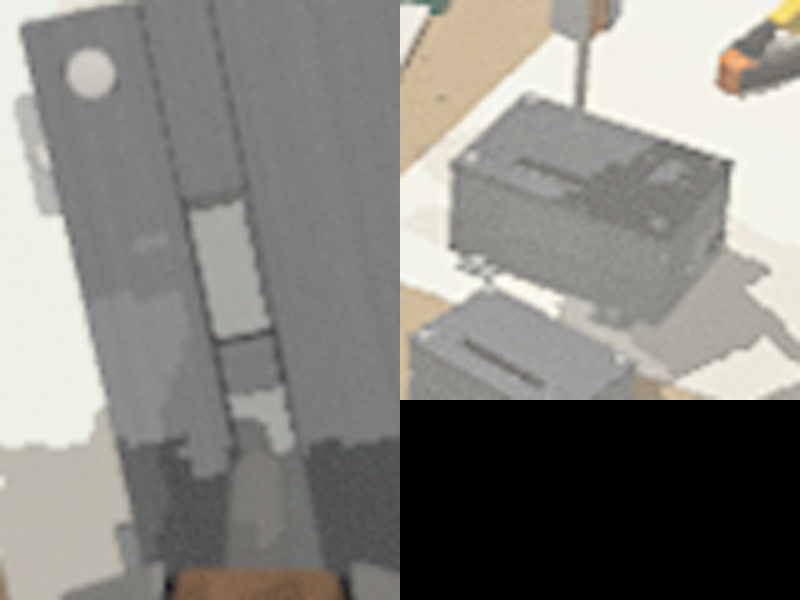

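```bash
python3 - <<'E'
from h import *
W=np.load("pics/w2.npz")
q=lambda x,y,z:ray(W,270+(x-2)/5,110+(y-2)/5,z)
print("tab?",q(247,340,.04),q(256,390,.04),"at floor",q(247,340,.03),q(256,390,.03)); print("slot end",q(215,202,.066),"mid",q(257,390,.066))
print("floor bright far end",q(217,205,.03)); o=ctrl.get_obs();print(o['ee_pos'])
for x in(.529,): print(totool(np.array([x,-.2044,.1634])-o["ee_pos"]))
E
```

```text
tab? [ 0.52400935 -0.20320686  0.04      ] [ 0.51453693 -0.20285116  0.04      ] at floor [ 0.52190843 -0.20268849  0.03      ] [ 0.5121231  -0.20232103  0.03      ]
slot end [ 0.55294081 -0.20429009  0.066     ] mid [ 0.52077804 -0.20439283  0.066     ]
floor bright far end [ 0.54781575 -0.20263004  0.03      ]
[ 0.51661827 -0.2039164   0.1644125 ]
[-0.21227002 -1.22100223  0.09878066]
```

Request:
play_rows(steps=[[[0,-0.24,0.5,0,0,0,0.1],[0,-0.24,1.5,0,0,0,0.1],[0,-0.24,2.3,0,0,0,0.1],[0,-0.24,2.9,0,0,0,0.1],[0,-0.24,3.2,0,0,0,0.1],[0,-0.24,3.4,0,0,0,0.1],[0,-0.24,3.5,0,0,0,0.1],[0,-0.24,3.5,0,0,0,0.1]]])

```text
time_s: 5.83
ee_pos: [0.5189, -0.2045, 0.1294]
eef_rot: [3.14, 0.001, -1.782]
force: [-0.6, -0.1, -1.6]
grip_width: 0.0177
```

Request:
play_rows(steps=[[[0,0,0.4,0,0,0,0.1],[0,0,0.9,0,0,0,0.1],[0,0,1.4,0,0,0,0.1],[0,0,1.8,0,0,0,0.1],[0,0,2.0,0,0,0,0.1],[0,0,2.0,0,0,0,0.1]]])

```text
time_s: 6.33
ee_pos: [0.5186, -0.2043, 0.1087]
eef_rot: [3.139, 0.001, -1.782]
force: [0.1, -0.2, -0.1]
grip_width: 0.0183
```

Request:
play_rows(steps=[[[0,0,0.2,0,0,0,0.1],[0,0,0.4,0,0,0,0.1],[0,0,0.6,0,0,0,0.1],[0,0,0.75,0,0,0,0.1],[0,0,0.75,0,0,0,0.1],[0,0,0.75,0,0,0,0.1]]])

```text
time_s: 6.83
ee_pos: [0.5188, -0.2044, 0.1017]
eef_rot: [3.139, 0.001, -1.782]
force: [-0.8, -0.3, 5.6]
grip_width: 0.0179
```

Request:
play_rows(steps=[[[0,0,0.15,0,0,0,0.1],[0,0,0.3,0,0,0,0.1],[0,0,0.4,0,0,0,0.1],[0,0,0.4,0,0,0,0.1]]])

```text
time_s: 7.17
ee_pos: [0.519, -0.2045, 0.098]
eef_rot: [3.14, 0.0, -1.782]
force: [-2.3, 0.9, 6.3]
grip_width: 0.0176
```

Request:
play_rows(steps=[[[0,0,0.1,0,0,0,0.1],[0,0,0.15,0,0,0,0.1],[0,0,0.15,0,0,0,0.1],[0,0,0.15,0,0,0,0.1]]])

```text
time_s: 7.5
ee_pos: [0.519, -0.2045, 0.097]
eef_rot: [3.14, 0.0, -1.782]
force: [-1.7, 0.8, 7.5]
grip_width: 0.0176
```

Request:
play_rows(steps=[[[0,0,0.08,0,0,0,0.1],[0,0,0.1,0,0,0,0.1],[0,0,0.1,0,0,0,0.1],[0,0,0.1,0,0,0,0.1]]])

```text
time_s: 7.83
ee_pos: [0.5191, -0.2045, 0.0966]
eef_rot: [3.14, 0.0, -1.782]
force: [-2.6, 1.0, 6.5]
grip_width: 0.0176
```

```bash
python3 - <<'E'
from h import *
c=ctrl.camera("top")["frame"]; d=ctrl.camera("scene")["frame"]
a=np.load("pics/top0.npz")["f"][200:270,315:375]; s0=np.load("pics/s2.npz")["f"][170:250,325:425]
z=lambda x,h:cv2.resize(x,(int(x.shape[1]*h/x.shape[0]),h),interpolation=2)
cv2.imwrite("pics/p3.png",np.vstack([np.hstack([z(a,300),z(s0,300)]),np.hstack([z(c[200:270,315:375],300),z(d[170:250,325:425],300)])]))
o=ctrl.get_obs();print(o["ee_pos"],o["force"])
E
```

```text
[ 0.5190543  -0.20449191  0.09655047] [-3.07150688  1.44480398  8.36764707]
```

View pics/p3.png

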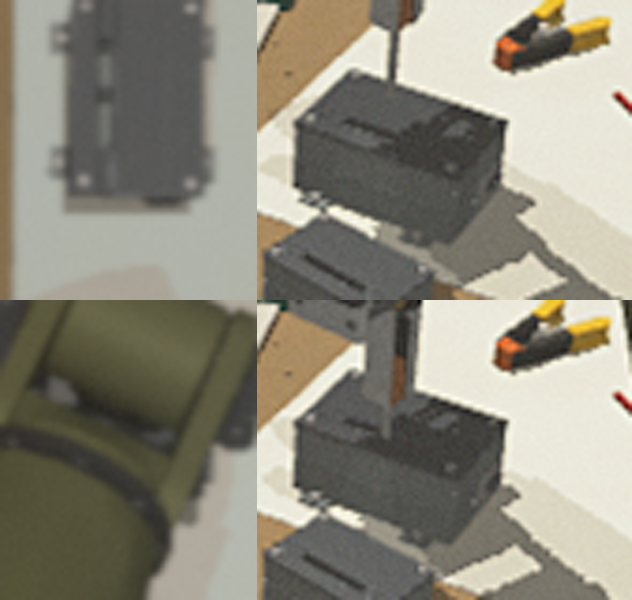

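Request:
play_rows(steps=[[[0,0,0.1,0,0,0,0.1],[0,0,0.15,0,0,0,0.1],[0,0,0.15,0,0,0,0.1],[0,0,0.15,0,0,0,0.1]]])

```text
time_s: 8.27
ee_pos: [0.519, -0.2045, 0.0952]
eef_rot: [3.14, 0.0, -1.782]
force: [-2.7, 0.8, 4.9]
grip_width: 0.0175
```

```bash
python3 - <<'E'
from h import *
d=ctrl.camera("scene")["frame"]; np.save("pics/s4.npy",d)
S=np.load("pics/s2.npz"); p=[proj(S,q) for q in([.446,-.2477,.018],[.410,-.2477,.03],[.446,-.2477,.03])];print(p)
x,y=p[1].astype(int); print(d[y-12:y+13:4,x-20:x+21:5].mean(2).astype(int)); print(S["f"][y-12:y+13:4,x-20:x+21:5].mean(2).astype(int))
o=ctrl.get_obs();print(o["ee_pos"],o["force"])
E
```

```text
[array([387.05267915, 218.329627  ]), array([398.76701507, 218.898137  ]), array([387.4239962 , 215.03483235])]
[[ 65  66  72 232 230 228 229 229 229]
 [ 68  61  79 229 229 229 227 227 227]
 [ 70  75  94 212 229 229 228 228 229]
 [ 73  76 107 138 208 230 230 228 229]
 [ 81  74  95  72 213 208 230 228 228]
 [ 79  81  93 104 206 210 207 215 229]
 [ 74 115 113 116 211 211 207 207 207]]
[[ 74  60  65 229 227 227 227 227 228]
 [ 65  64  81 226 226 225 227 225 225]
 [ 72  72  91 213 226 226 226 226 226]
 [ 70  74  80 208 205 221 226 226 227]
 [ 81  79 113 104 193 206 214 225 226]
 [ 76  80 112 112 214 208 206 205 226]
 [ 73 113 112 114 221 207 204 204 206]]
[ 0.51899889 -0.20444493  0.0952211 ] [-3.44011679  1.67582795  5.36182754]
```

Request:
play_rows(steps=[[[0,0,0,0,0,0,0.1],[0,0,0.05,0,0,0,0.1],[0,0,0.05,0,0,0,0.1],[0,0,0.05,0,0,0,0.1]]])

```text
time_s: 8.65
ee_pos: [0.519, -0.2045, 0.095]
eef_rot: [3.141, 0.0, -1.782]
force: [-2.8, 1.1, 6.4]
grip_width: 0.0176
```

```bash
python3 - <<'E'
from h import *
c=snap("scene","pics/s5.png",(320,160,450,260),6)
o=ctrl.get_obs();print(o["ee_pos"],o["force"])
S=np.load("pics/s2.npz")["f"]; f=c["frame"]
D=cv2.absdiff(f,S).max(2); ys,xs=np.nonzero(D[195:240,380:430]>50); print(len(ys), xs.min()+380 if len(xs) else 0, xs.max()+380 if len(xs) else 0)
E
```

```text
[ 0.51904549 -0.2044729   0.09501862] [-2.20208835  0.97257276  7.05330929]
196 385 429
```

View pics/s5.png

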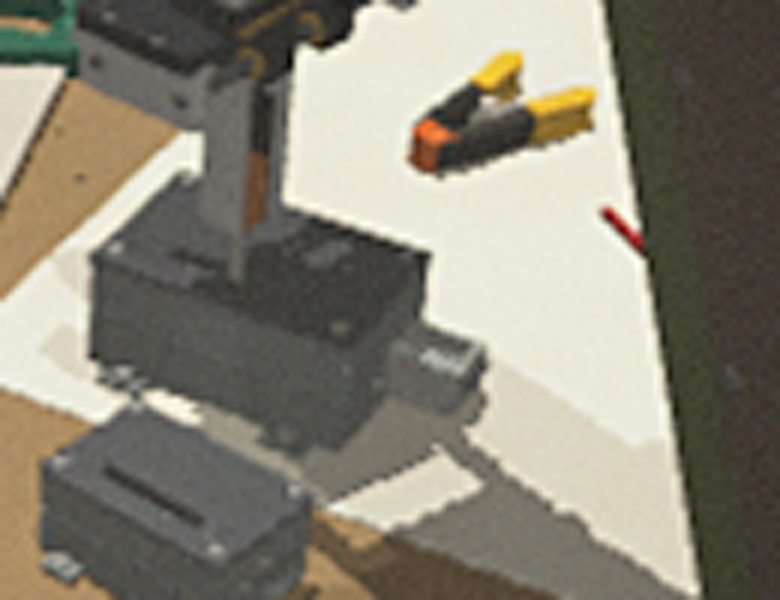

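Request:
play_rows(steps=[[[0,0,-0.5,0,0,0,0.1],[0,0,-1.5,0,0,0,0.1],[0,0,-3,0,0,0,0.1],[0,0,-5,0,0,0,0.1],[0,0,-7,0,0,0,0.1],[0,0,-8,0,0,0,0.1],[-2,0,-8.5,0,0,0,0.1],[-5,0.1,-8.5,0,0,0,0.1],[-8.5,0.3,-8.5,0,0,0,0.1],[-12,0.4,-8.5,0,0,0,0.1],[-15.5,0.5,-8.5,0,0,0,0.1],[-19,0.7,-8.5,0,0,0,0.1],[-22.5,0.8,-8.5,0,0,0,0.1],[-26,0.9,-8.5,0,0,0,0.1],[-29,1,-8.5,0,0,0,0.1],[-31,1.1,-8.5,0,0,0,0.1],[-32.1,1.2,-8.5,0,0,0,0.1],[-32.1,1.2,-8.5,0,0,0,0.1],[-32.1,1.2,-7,0,0,0,0.1],[-32.1,1.2,-6,0,0,0,0.1]]])

```text
time_s: 10.37
ee_pos: [0.5745, 0.1108, 0.1544]
eef_rot: [3.141, 0.0, -1.783]
force: [-0.8, 0.0, -1.1]
grip_width: 0.0176
```

Request:
play_rows(steps=[[[0,0,0,0,0,0,0.1],[0,0,0,0,0,0,0.1],[0,0,0,0,0,0,0.1]]])

```text
time_s: 10.62
ee_pos: [0.5747, 0.11, 0.1548]
eef_rot: [3.141, 0.0, -1.784]
force: [0.2, -0.4, 0.1]
grip_width: 0.0182
```

```bash
python3 - <<'E'
from h import *
o=ctrl.get_obs();print(o["ee_pos"],o["eef_rot"],o["force"],o["time_s"]); p=o["ee_pos"]; tip=p-[0,0,.0652]
a=snap("wrist","pics/w6.png")["frame"]; b=snap("scene","pics/s6.png")["frame"]
W=np.load("pics/w6.npz");S=np.load("pics/s6.npz")
A=cv2.resize(a[130:270,260:380],(480,560),interpolation=2);B=cv2.resize(b[220:300,245:325-0],(320,320),interpolation=2)
B=np.vstack([B,np.zeros((240,320,3),'uint8')]);cv2.imwrite("pics/z6.png",np.hstack([A,B]))
for n,q in dict(tip=tip,coll=p+[0,0,.0008],hole=[.5758,.1118,.055],stand0=[.5745,.1125,.055]).items(): print(n,(proj(W,q)-[260,130])*4+1.5,(proj(S,q)-[245,220])*4+[481.5,1.5])
E
```

```text
[0.57468024 0.11004486 0.15484593] [ 3.14078835e+00  1.52478134e-04 -1.78365605e+00] [ 0.20826736 -0.35687499  0.12092993] 10.6167
tip [245.00281379 297.47952874] [621.24586849 127.52849392]
coll [244.80621298 431.3403765 ] [616.81994058  41.63148465]
hole [235.83258127 247.60223792] [620.32774211 171.3571129 ]
stand0 [233.9050401 254.0967829] [621.38225145 172.74789539]
```

View pics/z6.png

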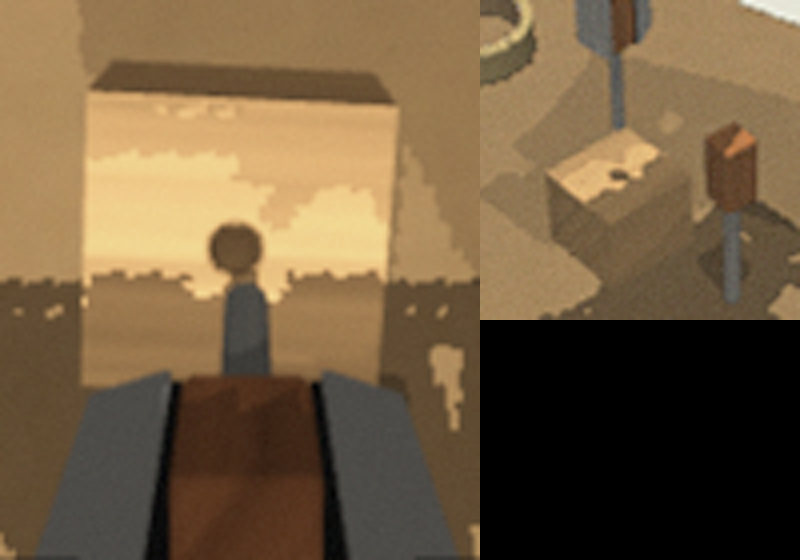

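Request:
play_rows(steps=[[[-0.24,-0.02,0.5,0,0,0,0.1],[-0.24,-0.02,1.5,0,0,0,0.1],[-0.24,-0.02,2.5,0,0,0,0.1],[-0.24,-0.02,3,0,0,0,0.1],[-0.24,-0.02,3.2,0,0,0,0.1],[-0.24,-0.02,3.4,0,0,0,0.1],[-0.24,-0.02,3.6,0,0,0,0.1],[-0.24,-0.02,3.8,0,0,0,0.1],[-0.24,-0.02,3.8,0,0,0,0.1]]])

```text
time_s: 11.47
ee_pos: [0.5755, 0.1127, 0.1169]
eef_rot: [3.141, 0.0, -1.783]
force: [0.1, -0.6, -1.1]
grip_width: 0.0178
```

Request:
play_rows(steps=[[[0.03,0,0.6,0,0,0,0.1],[0.03,0,1.4,0,0,0,0.1],[0.03,0,2.2,0,0,0,0.1],[0.03,0,3,0,0,0,0.1],[0.03,0,3.6,0,0,0,0.1],[0.03,0,3.9,0,0,0,0.1],[0.03,0,4.0,0,0,0,0.1],[0.03,0,4.0,0,0,0,0.1]]])

```text
time_s: 12.13
ee_pos: [0.5753, 0.1124, 0.0767]
eef_rot: [3.141, 0.0, -1.783]
force: [-0.8, 0.2, -1.6]
grip_width: 0.0176
```

Nearly seated; ease down until it touches, then release and lift.

Request:
play_rows(steps=[[[0,0,0.1,0,0,0,0.1],[0,0,0.15,0,0,0,0.1],[0,0,0.15,0,0,0,0.1]]])

```text
time_s: 12.38
ee_pos: [0.5754, 0.1125, 0.0753]
eef_rot: [3.141, 0.0, -1.783]
force: [-0.7, -1.2, -1.1]
grip_width: 0.0181
```

Request:
play_rows(steps=[[[0,0,0,0,0,0,0.35],[0,0,0,0,0,0,0.5],[0,0,0,0,0,0,0.5],[0,0,0,0,0,0,0.5],[0,0,0,0,0,0,0.5],[0,0,0,0,0,0,0.5],[0,0,-1,0,0,0,0.5],[0,0,-2.5,0,0,0,0.5],[0,0,-5,0,0,0,0.5],[0,0,-8,0,0,0,0.5],[0,0,-11.5,0,0,0,0.5],[0,0,-13,0,0,0,0.5],[0,0,-13,0,0,0,0.5],[0,0,-13,0,0,0,0.5]]])

```text
time_s: 13.55
ee_pos: [0.5756, 0.1124, 0.2062]
eef_rot: [-3.14, 0.001, -1.783]
force: [0.6, 0.0, 0.1]
grip_width: 0.047
```

```bash
python3 - <<'E'
from h import *
o=ctrl.get_obs();print(o["ee_pos"],o["force"],o["time_s"])
snap("scene","pics/s7.png",(245,170,425,300),4)
E
```

```text
[0.57556969 0.11243927 0.20621819] [0.61956671 0.04164377 0.12190083] 13.55
```

View pics/s7.png

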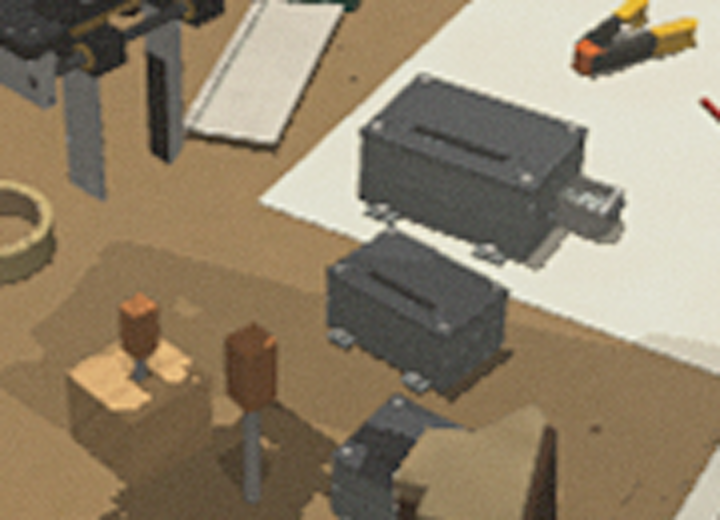

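The view shows the pin upright in its stand (crop 140,335), the tray out (595,205), and the gripper clear of everything. I'm handing in.

```bash
python3 -c "
from station import ctrl
print(ctrl.hand_in())"
```

```text
the job is handed in; nothing more can be done
None
```

The job is done and handed in at about 13.6 s of the 69 s allowed. The nail tray is out and the pin is back in its stand.

- **Pin and housing:** I took the smaller pin from the stand and used the largest of the three grey housings.
- **Pressing the tab:** I lowered the pin into the slot about 2 mm behind its middle, where the wrist picture seemed to show the tab. The first probe met it. Readings while pressing peaked at about 8.4 N vertically, under the 20 N limit. I kept pressing in small steps until the scene picture showed the tray out of the front.
- **Returning the pin:** I drew the pin out, lowered it back into the hole, released it and lifted clear.

**Last checks:** the final scene picture shows the tray still out, the pin upright in the stand at its original height, and the gripper clear. The nearby objects in that view look undisturbed. I felt no clear contact with the hole's bottom before letting go, but the release height matched the pick-up height to within 0.5 mm. No check failed or disagreed.

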